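Stand the board frame up for its inspection picture and hold it

ROBOT

A 6-joint arm with a two-finger parallel gripper is mounted at the origin on the work surface. World frame = base frame: x ahead of the robot, y to its left, z up, the work surface at z = 0. Lengths are in m, angles in rad, forces in N, time in s.
With the tool pointing down it reaches from about 0.25 to 0.775 m from the base axis. Payload 4 kg.
Tool frame: the origin (TCP) lies midway between the tips of the shut fingers; the grasp point (between the pads) lies 19 mm behind it; z points along the fingers, y is the line along which they close (so a half turn about z gives the same grasp; the last joint's range is limited). The gripper opens to 85 mm and grips with 20 to 120 N. Pads are 22 mm wide; open, the fingers measure 114 mm over their backs; the gripper's body (76 mm by 85 mm) begins 54 mm behind the grasp point. The pads swing forward as they close: fully open they stand 13 mm farther back than shut.
Start: joints at [1.206, 0.087, 1.371, -0, 1.684, -0.103], TCP at [0.142, 0.531, 0.231] pointing down, gripper open.
Joint ranges: [-3.1, 3.1], [-0.76, 2.03], [0.27, 2.55], [-1.08, 4.22], [0.17, 2.65], [-2.57, 2.57]. Speed limits (rad/s): [2.79, 2.79, 3.14, 3.14, 3.14, 3.14].

INTERFACE

Orientations are given as [roll, pitch, yaw] about the fixed x, y, z axes, in that order (R = Rz(yaw) Ry(pitch) Rx(roll)).
In Python, from rig import state, capture, close_job gives the robot as it stands. The module is installed in compiled form; this text tells all that it offers.
- The arm moves only by the tool carry_out, never from a script. Its argument "plan" is a list of rows, each a list of 3 entries, a list of its own where there are three numbers: the shift along the tool's x, y, z in units of 1000 mm (1.0 is 1000 mm), then the turn, a rotation vector about the tool's x, y, z in units of pi rad (1.0 is pi rad), then the opening, from 0 (shut) to 1 (fully open). In form: [[[dx, dy, dz], [ax, ay, az], hand], ...]. A call has 1 to 10 rows; each row shifts and turns the commanded pose from where the row before left it, along the tool's axes as they then stand; what a row does not reach is not made up. A row lasts 1/8 s, in which the tool goes at most 62.5 mm and 10.7 degrees, less where a joint would pass 70% of its speed; a pose out of reach is approached as far as the arm can. A call with a number of a shift or a turn outside -1 to 1 is refused whole. A call with a gripper value outside its range is refused whole. The fingers move at their own pace and stop on an object; "grip_force" is the grip in N (left out, the last holds). Time passes only in rows, so rows that do not move let the fingers close. It gives the time, the measured TCP pose, the force, the opening and the grip force at its end, in the units of the state.
- state(): the state, without advancing time (a new reading comes with each control period).
- capture(name): name is "side" or "top"; returns a dict with "img" (384x512x3 uint8, red, green, blue), "depth" (384x512 float32, m along the optical axis (not along the pixel's ray), 0 where there is no reading), "vertical_fov" (degrees; the focal length in pixels is half the picture's height over the tangent of half this angle, whatever the lens; pixels are square), "cx", "cy" (the principal point, pixels), "k1" (the pictures are not rectified: a ray, as slopes to the right and down, at radius r is drawn at 1 + k1 r^2 times it, then the intrinsics apply), "origin" and "rotation" of the camera in the world. Camera axes: x right, y up, looking along -z (the intrinsics and any distortion apply to the point x, -y, -z); pixel columns grow to the right and rows downward; lengths in m; the calibration is good to about 2 mm. A picture is of the moment at which its call begins.
- close_job(): hands the job in; it is judged then, once.
The state is a dict: "time_s": time; "q": joint angles; "qvel": joint speeds; "tau": joint torques, N m; "ee_pos": TCP position; "tool_rot": TCP orientation; "force": force on the tool from outside, world axes, zero at the start; "moment": the same for the moment, N m; "opening": opening from 0.0 (shut) to 1.0 (fully open); "gripper_force": force on a finger pad.
Only numpy, scipy, OpenCV 4.12 (cv2) and the standard library are available. Lean on these libraries where they do the work, as an engineer would, in place of code of your own. Each camera call takes 0.05 s, during which the arm holds its last target. There are 200 camera calls.

TASK

The circuit-board frame on the mat has to stand in front of the inspection camera for a picture. With the frame still lying flat, slide the red transport lock fully to its end stop, away from the handle and flip the folding stand all the way out, over centre to its stop; then tip the frame up on its feet by its carrying handle, without carrying it away, until it is upright and square to the camera. On the stand alone it would lean back, so finish while still gripping the handle and holding the frame upright; leave the camera and the other things on the bench where they are.

Things in the scene. Friction and masses are not known exactly. Their poses are not given: they have to be found in the camera images.
- frame: Loose aluminium board frame, 0.75 kg, flat at first. x: from its feet to its carrying handle (at first towards the robot, up to 20 degrees askew; up when upright). y: along its width. z: out of the side with the stand (up when flat, to the camera when upright). Origin: middle of underside. Rails 16 mm wide, z 0 to 20 mm: bottom and top at x -85 to -69 and 69 to 85 mm, sides at y +-92 to +-108 mm.
- handle_bar (a point): Middle of the carrying handle: a round black rubber bar 14 mm thick, 110 mm long along the frame's y, at x = 120, y = 0, z = 26 mm of the frame, 28 mm clear of the top rail. It is fixed to the frame; being round it can turn between fingers that stay pointing down. In tipping the frame up it travels a 90 degree arc of 213 mm radius about point feet.
- handle: The carrying handle as a body, fixed to the frame, with the same origin and axes as frame; the bar itself is where handle_bar says.
- feet (a point): Middle of the centre line of the two rubber feet (12 mm thick, along the frame's y), at x = -92, y = 0, z = 6 mm of the frame: 6 mm above the bench. The frame tips up by turning about this line. Left alone upright it leans back about 9 degrees onto the folded-out stand.
- board (a point): Centre of the upper face of the green circuit board, at x = 0, y = 0, z = 10 mm of the frame; the board is 122 mm (x) by 150 mm (y).
- stand (a joint): Angle of the folding stand (rad): 0 = folded flat, its bar near the top rail; 1.57 = square to the frame; 2.60 = fully out against its stop, a strut that points back towards the feet. An over-centre spring pulls it back to 0 below about 1.3 and on to its stop beyond about 1.6; moving it takes under 2 N at the bar.
- stand_bar (a point): Middle of the stand's cross bar: a round black rubber bar 12 mm thick, from y = -66 to +80 mm of the frame, joined by steel arms 8 mm thick at y = +-60 mm to the hinge. Folded, it is at x = 60, z = 46 mm of the frame, 36 mm above the board and 26 mm above the top rail. It swings up and over towards the feet on a 75 mm radius about the hinge.
- stand_hinge (a point): Middle of the stand's hinge: a steel axle 6 mm thick along the frame's y, at x = -15, y = 0, z = 46 mm of the frame, between brackets on the side rails.
- lock (a joint): Travel of the red transport lock (m): at 0 to 0.006 (start) its tongue holds the end of the stand's cross bar down; it slides along the frame's -x, towards the feet, to its end stop at 0.030. It stays where it is left and slides with about 2 N. The stand is free from about 0.013 on.
- lock_grip (a point): Centre of the lock's red grip: an upright block 12 mm (along the slide) by 14 mm, 36 mm high, on the side rail at y = +100 mm of the frame (the robot's right at the start); its centre is 42 mm, its top 60 mm and the rail under it 20 mm above the frame's underside. A tongue as long as the grip reaches 27 mm inwards from its top over the cross bar.
- camera: Inspection camera, fixed to the bench beyond the frame: cream tube with black ring light on a steel post, base 90 x 120 mm, 177 mm high. Origin: the point on the bench under its focus, where the feet are to stay; x axis: from there to the camera (lens 153 mm off at 118 mm height, base from 205 mm on). At first the feet are within 2 cm of the origin, the frame square within 0.04 rad.
- solder_spool: Spool of solder, 60 mm across and 58 mm high, standing; origin under its centre. To be left alone.
- flux_bottle: White flux bottle with a red cap, 38 mm across and 95 mm high; origin under its centre. To be left alone.
- tip_tin: Small metal tin, 48 mm across and 30 mm high; origin under its centre. To be left alone.
- brush: Brush 160 mm long, lying; to be left alone.
- tweezers: Steel tweezers 130 mm long, lying; to be left alone.
- parts_tray: Black open parts tray, 120 x 160 x 30 mm; origin under its centre. To be left alone.
Not all that is in view belongs to the job. What is shaped like the camera but pink or turquoise is not meant.

How it is judged:
On the way, in this order (a step that is already met when the one before it is completed fails the run):
1. the transport lock is slid to its end stop while the frame lies flat (value of joint lock above 0.027 m and angle between frame's own z axis and vertical below 0.2 rad), for 0.2 s.
2. the stand is flipped fully out, over centre, while the frame lies flat (value of joint stand above 2.5 rad and angle between frame's own z axis and vertical below 0.2 rad), for 0.2 s.
At the end, for the whole second after the job is handed in: Frame upright within 0.09 rad on its feet (within 8 mm of the bench, within 7 cm of the camera's focus in x and y), square to the camera within 0.2 rad, still; gripped at the handle (over 3 N); stand out (over 2.5 rad) and touching nothing; lock at its stop (over 27 mm) (angle between frame's own x axis and vertical below 0.09 rad and angle between the z axis of frame and the x axis of camera, either way round below 0.2 rad and height (world z) of feet below 0.014 m and x of feet in the frame of camera between -0.07 and 0.07 m and y of feet in the frame of camera between -0.07 and 0.07 m and value of joint lock above 0.027 m and value of joint stand above 2.5 rad and contact force between the fingers and handle above 3 N and contact force between stand and anything else below 0.5 N and linear speed of frame below 0.02 m/s); the arm keeps its last pose, push and grip.
It fails at once if the spool, flux bottle or tin is pushed more than 3 cm or knocked over (distance of any of solder_spool, flux_bottle, tip_tin from where it was at the start of the episode above 0.03 m or angle between any of solder_spool, flux_bottle, tip_tin's own z axis and vertical above 0.5 rad).
It fails at once if the brush, tweezers or parts tray is pushed more than 3 cm or turned over (distance of any of brush, tweezers, parts_tray from where it was at the start of the episode above 0.03 m or angle between any of brush, tweezers, parts_tray's own z axis and vertical above 0.5 rad).
It fails at once if the frame is carried: its feet are lifted more than 3 cm off the bench (height (world z) of feet above 0.036 m).
It fails at once if the inspection camera is bumped harder than 5 N (contact force between camera and anything else above 5 N).
It also fails if it takes over 72 s, if anything falls off the work surface, if the arm or the gripper's body presses on something with over 40 N, if the wrist force passes 120 N, or if a joint passes its speed limit or range.

## Working session

There is one attempt and no reset: what is moved stays moved. The work goes in short steps, Python scripts to look and compute and a tool call to move; the robot and the scene stay as the last step left them, time stands still between calls to the robot, and variables do not carry over. Pictures are saved under pics/ and viewed, at most 13 in all, crops included, and the job is handed in when it is done.

Besides the shell and the picture viewer there is one more tool, called after "Emit:" as name([rows], argument=value, ...), one row to a line, values as JSON. carry_out: Moves the arm, as the interface text tells. Its arguments: {"type":"object","properties":{"plan":{"type":"array"},"grip_force":{"type":"number"}},"required":["plan"]}

```bash
mkdir -p pics; cat > h.py <<'E'
import numpy as np, cv2
from rig import state, capture, close_job
def cap(n): return capture(n)
def world(c):
    img=c["img"];H,W=img.shape[:2]
    f=H/2/np.tan(np.radians(c["vertical_fov"])/2)
    u,v=np.meshgrid(np.arange(W),np.arange(H))
    K=np.array([[f,0,c["cx"]],[0,f,c["cy"]],[0,0,1.]])
    p=np.stack([u,v],-1).reshape(-1,1,2).astype(float)
    s=cv2.undistortPoints(p,K,np.array([c["k1"],0,0,0.])).reshape(H,W,2)
    d=c["depth"]
    P=np.stack([s[...,0]*d,-s[...,1]*d,-d],-1)
    Wd=P@np.array(c["rotation"]).T+np.array(c["origin"])
    Wd[d<=0]=np.nan
    return Wd
def save(c,name,box=None,scale=1):
    im=c["img"][...,::-1]
    if box: im=im[box[1]:box[3],box[0]:box[2]]
    im=cv2.resize(im,None,fx=scale,fy=scale,interpolation=cv2.INTER_CUBIC)
    cv2.imwrite("pics/"+name,im)
E
python3 - <<'E'
from h import *
for n in("top","side"):
    c=cap(n);save(c,n+"0.png",None,1.5);print(n,c["origin"],c["rotation"],c["vertical_fov"],c["k1"])
    np.save(n+"0.npy",world(c));np.save(n+"0i.npy",c["img"])
print(state())
E
```

```text
top [ 0.23177499 -0.0152715   1.08370983] [ 0.2130999   0.00233357 -1.58976413] 53.677853956175646 0.02442293299353278Traceback (most recent call last):
  File "<stdin>", line 4, in <module>
  File "h.py", line 13, in world
    Wd=P@np.array(c["rotation"]).T+np.array(c["origin"])
       ~~~~~~~~~~~~~~~~~~~~~~~~~~~^~~~~~~~~~~~~~~~~~~~~~
ValueError: operands could not be broadcast together with shapes (384,512) (3,)
```

Rotation is roll, pitch, yaw.

```bash
sed -i 's/np.array(c\["rotation"\]).T/R.from_euler("xyz",c["rotation"]).as_matrix().T/; 1a from scipy.spatial.transform import Rotation as R' h.py
python3 - <<'E'
from h import *
for n in("top","side"):
    c=cap(n);save(c,n+"0.png",None,1.5);print(n,c["origin"],c["rotation"],c["vertical_fov"],c["k1"])
    np.save(n+"0.npy",world(c));np.save(n+"0i.npy",c["img"])
print(state())
E
```

```text
top [ 0.23177499 -0.0152715   1.08370983] [ 0.2130999   0.00233357 -1.58976413] 53.677853956175646 0.02442293299353278
side [ 0.03845508 -0.81930464  0.75478482] [ 9.27263569e-01 -5.69474990e-04 -4.47252753e-01] 53.43388585424372 -0.040131642764752916
{'time_s': 0.15, 'q': array([ 1.20587632e+00,  8.78226521e-02,  1.37189372e+00,  6.33950922e-06,
        1.68358286e+00, -1.03102889e-01]), 'qvel': array([ 0.0003186 , -0.00183254, -0.00409175,  0.00164949,  0.00061491,
        0.00036177]), 'tau': array([ 1.19685490e-03, -3.52369809e+01, -3.13681197e+01, -9.61154296e-05,
        7.97791028e-03,  1.76510667e-05]), 'ee_pos': array([0.14223192, 0.53091013, 0.23039434]), 'tool_rot': array([-3.13989578e+00, -1.81908719e-04,  2.87977609e+00]), 'force': array([-0.34385798,  0.17570966,  0.3560054 ]), 'moment': array([-0.05348266, -0.01723087,  0.00351981]), 'gripper_force': 0.0, 'opening': 1.0011507216034878}
```

View pics/top0.png

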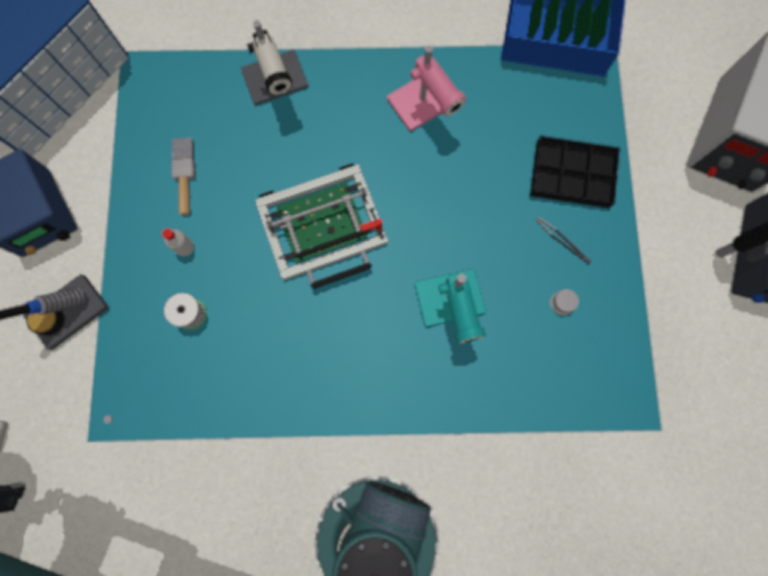

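View pics/side0.png

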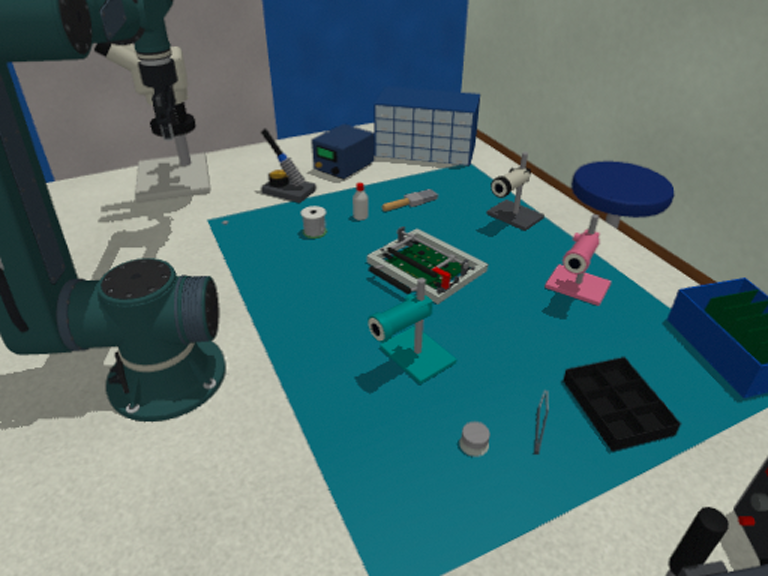

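The top view shows the frame at about (320,225), its handle bar at (340,275) and the red lock at (372,226). The cream camera is at (272,75). Possible mix-ups are the red flux cap (168,235), the pink camera (435,85) and the turquoise camera (460,310), so I choose the cream camera and the red block on the frame's right rail.

```bash
python3 - <<'E'
from h import *
from scipy.optimize import minimize
c=cap("top");save(c,"crop1.png",(150,20,330,210),3)
for n in("top","side"):
    P=np.load(n+"0.npy").reshape(-1,3);I=np.load(n+"0i.npy").reshape(-1,3).astype(int)
    near=(abs(P[:,0]-.5)<.22)&(abs(P[:,1]-0.03)<.2)&(P[:,2]>-.01)
    red=near&(I[:,0]>110)&(I[:,1]<60)&(I[:,2]<60)
    print(n,"red",red.sum(),np.median(P[red],0),P[red].min(0),P[red].max(0))
    wh=near&(I.min(1)>130)&(P[:,2]>.012)&(P[:,2]<.03)
    q=P[wh];print("white",len(q),q.mean(0))
    r=cv2.minAreaRect(q[:,:2].astype(np.float32));print(r)
    blk=near&(I.max(1)<50)&(P[:,2]>.02)
    q=P[blk];print("black",len(q),q.mean(0),q[:,2].min(),q[:,2].max())
    np.save(n+"blk.npy",q)
    mat=near&(abs(P[:,2])<.01)&(I[:,0]<50)&(I[:,1]>80)
    print("mat z",np.median(P[mat][:,2]))
    far=(P[:,0]>.55)&(P[:,2]>.005)&(P[:,2]<.25)&(P[:,1]<.25)&(P[:,1]>0.05)&(P[:,0]<.9)
    q=P[far];i=I[far];print("cam",len(q),q.min(0),q.max(0))
E
```

```text
top red 48 [0.56602562 0.00151534 0.0585129 ] [ 0.55669789 -0.01413745  0.01703979] [0.57415238 0.01997626 0.06605072]
white 1098 [0.58664239 0.11067075 0.02101325]
((0.5820712447166443, 0.0997220128774643), (0.18916110694408417, 0.21602053940296173), 18.82452392578125)
black 250 [0.5048762  0.07003615 0.04254483] 0.026419599769717195 0.05735594981275649
mat z 0.003183712099379399
cam 3173 [0.55001212 0.05009098 0.00500982] [0.89995434 0.249983   0.14815296]
side red 52 [ 0.56719242 -0.01323669  0.05595291] [ 0.55397637 -0.02297381  0.00623742] [0.61035291 0.05972945 0.06012877]
white 361 [0.59200037 0.0980664  0.0183829 ]
((0.5898720026016235, 0.0978599488735199), (0.17123234272003174, 0.2171454280614853), 19.320175170898438)
black 321 [0.51149244 0.04769323 0.04124242] 0.02036210605570543 0.12879525550856252
mat z -0.0008109861750797975
cam 1255 [0.55014587 0.05008348 0.00503111] [0.89994732 0.24964434 0.14322614]
```

View pics/crop1.png

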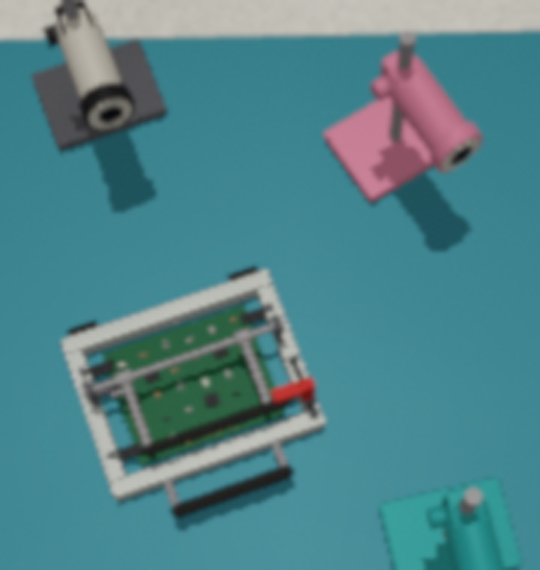

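The crop confirms it: red lock grip at crop (300,390), handle bar at (235,490), and feet at the far side (85,328) and (243,272). Next I fit the frame pose from the rails.

```bash
cat >> h.py <<'E'
from scipy.spatial import cKDTree
from scipy.optimize import minimize
def railfit(P,I,g=(.585,.098,np.pi+.33)):
    P=P.reshape(-1,3);I=I.reshape(-1,3).astype(int)
    m=(np.hypot(P[:,0]-g[0],P[:,1]-g[1])<.16)&(I.min(1)>120)&(P[:,2]>.010)&(P[:,2]<.030)
    q=P[m][:,:2]
    a=np.arange(-.085,.0851,.004);b=np.arange(-.108,.1081,.004)
    X,Y=np.meshgrid(a,b);k=(abs(X)>.069)|(abs(Y)>.092)
    T=np.c_[X[k],Y[k]]
    tt=cKDTree(T)
    def cost(p):
        c,s=np.cos(p[2]),np.sin(p[2]);l=(q-p[:2])@np.array([[c,-s],[s,c]])
        d1=np.minimum(tt.query(l)[0],.008);d2=np.minimum(cKDTree(l).query(T)[0],.012)
        return 1e4*(np.mean(d1**2)+np.mean(d2**2))
    r=minimize(cost,g,method="Nelder-Mead",options=dict(initial_simplex=[np.array(g)+np.array(e) for e in([0,0,0],[.008,0,0],[0,.008,0],[0,0,.05])]))
    return r.x,r.fun
def f2w(p,l):
    c,s=np.cos(p[2]),np.sin(p[2]);return np.array([p[0]+c*l[0]-s*l[1],p[1]+s*l[0]+c*l[1],l[2]])
def w2f(p,w):
    c,s=np.cos(p[2]),np.sin(p[2]);d=np.asarray(w)-[p[0],p[1],0];return np.c_[d[...,0]*c+d[...,1]*s,-d[...,0]*s+d[...,1]*c,d[...,2]]
E
python3 - <<'E'
from h import *
np.set_printoptions(precision=4,suppress=True)
for n in("top","side"):
    P=np.load(n+"0.npy");I=np.load(n+"0i.npy");p,f=railfit(P,I);print(n,p,f)
    q=w2f(p,P.reshape(-1,3));i=I.reshape(-1,3).astype(int)
    red=(i[:,0]>100)&(i[:,1]<60)&(i[:,2]<60)&(abs(q[:,0])<.12)&(abs(q[:,1])<.13)
    print("red",np.median(q[red],0),np.percentile(q[red],[5,95],axis=0))
    r2=red&(q[:,2]>.05);print("redtop",r2.sum(),np.percentile(q[r2],[5,50,95],axis=0))
    b=(i.max(1)<60)&(q[:,2]>.015)&(abs(q[:,0]-.12)<.015)&(abs(q[:,1])<.07)
    print("handle",b.sum(),np.percentile(q[b],[3,50,97],axis=0))
    b=(i.max(1)<60)&(q[:,2]>.035)&(abs(q[:,0]-.06)<.02)&(abs(q[:,1])<.09)
    print("bar",b.sum(),np.percentile(q[b],[3,50,97],axis=0))
    for nm,l in dict(feet=(-.092,0,.006),handle=(.12,0,.026),lock=(.06,.1,.042),stand=(.06,0,.046)).items(): print(nm,f2w(p,l))
    W=P.reshape(-1,3)
    b=(W[:,0]>.7)&(W[:,0]<.9)&(W[:,1]>.05)&(W[:,1]<.3)&(W[:,2]>.006)&(W[:,2]<.03)
    print("cambase",cv2.minAreaRect(W[b][:,:2].astype(np.float32)))
E
```

```text
top [0.5892 0.1004 3.4793] 0.1225870095007529
red [0.056  0.0863 0.0583] [[0.0499 0.0683 0.0428]
 [0.0584 0.1007 0.0632]]
redtop 44 [[0.0505 0.068  0.0541]
 [0.0558 0.0848 0.0588]
 [0.0585 0.1006 0.0638]]
handle 144 [[ 0.1157 -0.054   0.0272]
 [ 0.1204 -0.0003  0.0322]
 [ 0.1249  0.0517  0.0364]]
bar 163 [[ 0.0553 -0.0621  0.0469]
 [ 0.0605 -0.0006  0.0518]
 [ 0.0638  0.0655  0.0559]]
feet [0.6761 0.1309 0.006 ]
handle [0.476  0.0607 0.026 ]
lock [ 0.5658 -0.0138  0.042 ]
stand [0.5326 0.0805 0.046 ]
cambase ((0.8003090023994446, 0.17457713186740875), (0.24997401237487793, 0.19871875643730164), 89.70221710205078)
side [0.5879 0.0963 3.479 ] 0.21456842571157253
red [0.0555 0.0968 0.0548] [[0.0481 0.0675 0.0302]
 [0.0601 0.1047 0.0593]]
redtop 41 [[0.0486 0.0672 0.0511]
 [0.054  0.0891 0.0564]
 [0.0595 0.1044 0.0595]]
handle 126 [[ 0.1156 -0.0558  0.0234]
 [ 0.123   0.0053  0.0295]
 [ 0.1268  0.057   0.0329]]
bar 135 [[ 0.0556 -0.0561  0.0415]
 [ 0.0623  0.013   0.0483]
 [ 0.066   0.075   0.0528]]
feet [0.6747 0.1268 0.006 ]
handle [0.4746 0.0566 0.026 ]
lock [ 0.5644 -0.0179  0.042 ]
stand [0.5313 0.0765 0.046 ]
cambase ((0.8877574801445007, 0.18882015347480774), (0.05476517975330353, 0.118379145860672), 16.681392669677734)
```

Emit:
carry_out([
  [[0,0,0],[0,0,0.0515],0],
  [[0,0,0],[0,0,0.0515],0],
  [[0,0,0],[0,0,0.0515],0],
  [[0,0,0],[0,0,0.0515],0],
  [[0,0,0],[0,0,0.0515],0],
  [[0,0,0],[0,0,0.0515],0],
  [[-0.045,0.013,0],[0,0,0],0],
  [[-0.045,0.013,0],[0,0,0],0],
  [[-0.045,0.013,0],[0,0,0],0],
  [[-0.045,0.013,0],[0,0,0],0],
])

```text
time_s: 1.45
ee_pos: [0.2517, 0.3774, 0.2311]
tool_rot: [3.142, 0.0, 1.909]
force: [0.5, -0.0, 0.2]
opening: 0.0
gripper_force: 0.0
```

Emit:
carry_out([
  [[-0.045,0.013,0],[0,0,0],0],
  [[-0.045,0.013,0],[0,0,0],0],
  [[-0.045,0.013,0],[0,0,0],0],
  [[-0.045,0.013,0],[0,0,0],0],
  [[-0.045,0.013,0],[0,0,0],0],
  [[-0.045,0.013,0],[0,0,0],0],
  [[-0.045,0.013,0],[0,0,0],0],
  [[-0.045,0.013,0],[0,0,0],0],
  [[0,0,0],[0,0,0],0],
  [[0,0,0],[0,0,0],0],
])

```text
time_s: 2.7
ee_pos: [0.4684, 0.0739, 0.231]
tool_rot: [-3.141, -0.001, 1.909]
force: [0.2, 0.5, -0.3]
opening: 0.001
gripper_force: 0.0
```

```bash
cat >> h.py <<'E'
np.set_printoptions(precision=4,suppress=True)
FP=np.array([.5885,.0985,3.479])
def tip(p=FP):
    s=state();print("t",s["time_s"],"tcp",s["ee_pos"],s["tool_rot"],"frame",w2f(p,s["ee_pos"])[0],"F",s["force"],"op",s["opening"],s["gripper_force"])
E
python3 - <<'E'
from h import *
tip();print(state()["q"])
P=np.load("top0.npy").reshape(-1,3);I=np.load("top0i.npy").reshape(-1,3).astype(int)
m=(I[:,0]<60)&(I[:,1]>130)&(P[:,2]>.03)&(P[:,0]<.55);print(P[m].min(0),P[m].max(0))
P=np.load("side0.npy").reshape(-1,3);I=np.load("side0i.npy").reshape(-1,3).astype(int)
m=(I[:,0]<60)&(I[:,1]>130)&(P[:,2]>.03)&(P[:,0]<.55);print(P[m].min(0),P[m].max(0))
E
```

```text
t 2.7 tcp [0.4684 0.0739 0.231 ] [-3.1409 -0.001   1.9087] frame [ 0.1215 -0.0165  0.231 ] F [ 0.1886  0.4553 -0.3451] op 0.0014998016630322533 0.0
[ 0.0363 -0.0822  1.5411  0.0007  1.6837 -0.3016]
[ 0.3398 -0.1757  0.1102] [ 0.449  -0.1128  0.1467]
[ 0.3433 -0.1806  0.1329] [ 0.4377 -0.1547  0.1427]
```

Emit:
carry_out([
  [[-0.039,0.009,0],[0,0,0],0],
  [[-0.039,0.009,0],[0,0,0],0],
  [[-0.039,0.009,0],[0,0,0],0],
  [[0,0,0.05],[0,0,0],0],
  [[0,0,0.05],[0,0,0],0],
  [[0,0,0.05],[0,0,0],0],
  [[0,0,0.03],[0,0,0],0],
  [[0,0,0.015],[0,0,0],0],
  [[0,0,0],[0,0,0],0],
  [[0,0,0],[0,0,0],0],
])

```text
time_s: 3.95
ee_pos: [0.5344, -0.0276, 0.0383]
tool_rot: [3.138, 0.002, 1.91]
force: [-0.1, 1.1, -0.3]
opening: 0.001
gripper_force: 0.0
```

```bash
python3 - <<'E'
from h import *
tip()
c=cap("side");save(c,"s2.png",(215,120,345,215),5)
E
```

```text
t 3.95 tcp [ 0.5344 -0.0276  0.0383] [3.1384 0.0015 1.9097] frame [0.0928 0.101  0.0383] F [-0.1105  1.1452 -0.2552] op 0.00142441167766701 0.0
```

View pics/s2.png

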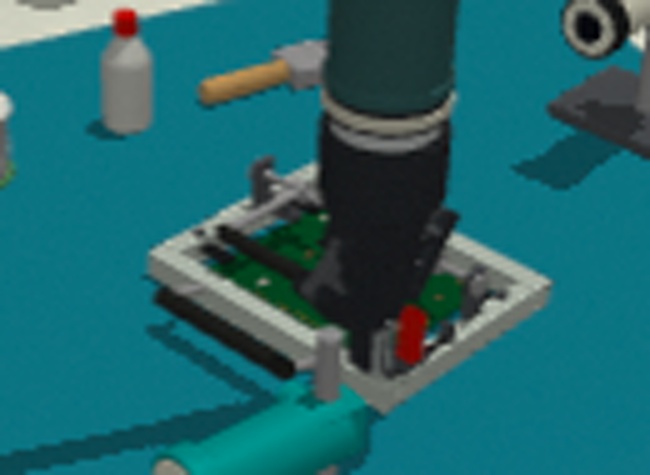

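The closed fingers stand just on the handle side of the red grip (410,335), clear of the rail. Now I push.

Emit:
carry_out([
  [[0,0.006,0],[0,0,0],0],
  [[0,0.006,0],[0,0,0],0],
  [[0,0.005,0],[0,0,0],0],
  [[0,0.005,0],[0,0,0],0],
  [[0,0.005,0],[0,0,0],0],
  [[0,0.005,0],[0,0,0],0],
  [[0,0.004,0],[0,0,0],0],
  [[0,0.004,0],[0,0,0],0],
  [[0,0,0],[0,0,0],0],
])

```text
time_s: 5.12
ee_pos: [0.5712, -0.0143, 0.0362]
tool_rot: [3.141, -0.0, 1.909]
force: [-0.1, -0.3, 0.4]
opening: 0.001
gripper_force: 0.0
```

```bash
cat >> h.py <<'E'
def redpos(p=FP):
    for n in("top","side"):
        c=cap(n);P=world(c);I=c["img"].reshape(-1,3).astype(int);q=w2f(p,P.reshape(-1,3))
        red=(I[:,0]>90)&(I[:,1]<60)&(I[:,2]<60)&(abs(q[:,0])<.12)&(abs(q[:,1])<.13)&(q[:,2]>.02)
        print(n,"red",red.sum(),np.percentile(q[red],[5,50,95],axis=0).tolist() if red.any() else "")
        print("  rail",railfit(P,c["img"]))
E
python3 - <<'E'
from h import *
tip();redpos()
E
```

```text
t 5.125 tcp [ 0.5712 -0.0143  0.0362] [ 3.1409 -0.0002  1.9091] frame [0.0537 0.1007 0.0362] F [-0.0875 -0.278   0.4466] op 0.0010173285992037256 0.0
top red 6 [[0.03191278692392878, 0.06412959464659129, 0.057039388332309815], [0.05212307476828451, 0.06955202816969305, 0.11833635169492351], [0.07335796690317833, 0.07382217365151404, 0.18027147852159964]]
  rail (array([0.589 , 0.1012, 3.4797]), np.float64(0.8036375344807277))
side red 19 [[0.028298608837943277, 0.10221404194634147, 0.02557505613933365], [0.035661703901233716, 0.10619795740385321, 0.04054718744852315], [0.041443503686051625, 0.10817999008385489, 0.05747321922015188]]
  rail (array([0.5879, 0.0966, 3.4903]), np.float64(0.530723818194358))
```

Emit:
carry_out([
  [[0,0.003,0],[0,0,0],0],
  [[0,0.003,0],[0,0,0],0],
  [[0,0.002,0],[0,0,0],0],
  [[0,0.002,0],[0,0,0],0],
  [[0,0,0],[0,0,0],0],
  [[0,0,0],[0,0,0],0],
])

```text
time_s: 5.98
ee_pos: [0.5802, -0.0114, 0.0362]
tool_rot: [-3.142, 0.0, 1.909]
force: [-2.9, -2.7, 0.6]
opening: 0.001
gripper_force: 1.7
```

```bash
python3 - <<'E'
from h import *
tip();redpos()
E
```

```text
t 5.975 tcp [ 0.5802 -0.0114  0.0362] [-3.1416  0.0002  1.909 ] frame [0.0442 0.1009 0.0362] F [-2.9276 -2.6684  0.5707] op 0.0011862229214333693 1.6828343085944653
top red 5 [[0.021678370661706803, 0.06474117548885151, 0.05761715646748278], [0.05928913510148835, 0.0677390232775175, 0.171794443459512], [0.06412609670608894, 0.07456539286786631, 0.17624956743428025]]
  rail (array([0.5892, 0.1017, 3.4726]), np.float64(0.7927247310206048))
side red 19 [[0.023120814357797028, 0.10502550035579572, 0.025892203837880757], [0.027484047765195474, 0.10674840018565328, 0.03925242997734324], [0.03260252675489242, 0.10877924645052373, 0.06005731058177261]]
  rail (array([0.59  , 0.0977, 3.5072]), np.float64(0.5055164941517956))
```

Emit:
carry_out([
  [[0,0.002,0],[0,0,0],0],
  [[0,0.002,0],[0,0,0],0],
  [[0,0,0],[0,0,0],0],
  [[0,0,0],[0,0,0],0],
  [[0,-0.01,0],[0,0,0],0],
  [[0,-0.01,0],[0,0,0],0],
  [[0,0,-0.05],[0,0,0],0],
  [[0,0,-0.05],[0,0,0],0],
  [[0,-0.06,-0.05],[0,0,0],0],
  [[0,-0.06,0],[0,0,0],0],
])

```text
time_s: 7.32
ee_pos: [0.4647, -0.053, 0.1811]
tool_rot: [3.133, 0.005, 1.91]
force: [-0.2, -0.6, 1.4]
opening: -0.001
gripper_force: 0.0
```

```bash
python3 - <<'E'
from h import *
tip();redpos()
c=cap("top");save(c,"t3.png",(150,20,330,210),3)
E
```

```text
t 7.325 tcp [ 0.4647 -0.053   0.1811] [3.1327 0.0053 1.9104] frame [0.167  0.102  0.1811] F [-0.1529 -0.5714  1.4117] op -0.0005156243069672137 0.0
top red 0 
  rail (array([0.5925, 0.1043, 3.5165]), np.float64(0.39369211709984403))
side red 74 [[0.01776148880714036, 0.07062076438811467, 0.027930866059900063], [0.025786769192370503, 0.09992892630461958, 0.053205586439938835], [0.029275977943662008, 0.10755035883939404, 0.059103108024889564]]
  rail (array([0.5912, 0.0976, 3.505 ]), np.float64(0.2644436254179191))
```

View pics/t3.png

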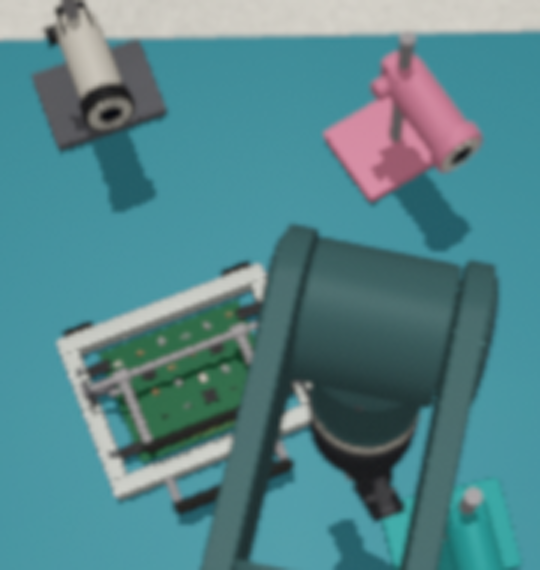

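The arm hides the lock at the right rail, and the frame has yawed slightly with both feet still about (75,330) and (235,268). I'll check the lock's travel from the side camera.

```bash
python3 - <<'E'
from h import *
c=cap("side");P=world(c);I=c["img"]
p,f=railfit(P,I,(.59,.098,3.505));print(p,f)
P0=np.load("side0.npy");I0=np.load("side0i.npy");p0,f0=railfit(P0,I0,(.588,.097,3.48));print(p0,f0)
for PP,II,pp in((P0,I0,p0),(P,I,p)):
    q=w2f(pp,PP.reshape(-1,3));i=II.reshape(-1,3).astype(int)
    red=(i[:,0]>100)&(i[:,1]<60)&(i[:,2]<60)&(abs(q[:,0])<.12)&(abs(q[:,1])<.13)&(q[:,2]>.025)
    print(red.sum(),q[red].mean(0),np.percentile(q[red],[5,50,95],axis=0).tolist())
E
```

```text
[0.5916 0.0975 3.5118] 0.2789014906755797
[0.5878 0.0963 3.48  ] 0.2145879624628137
65 [0.0552 0.0929 0.0496] [[0.04869728710718216, 0.0684828109374313, 0.031039168408239216], [0.055524567251482235, 0.09792616778556217, 0.055471422014607974], [0.06021840165840483, 0.10460725131492549, 0.05935860945011808]]
72 [0.0304 0.0922 0.0481] [[0.023362069897632523, 0.06688385080133087, 0.027991462166674343], [0.031257614371581366, 0.0960633863704993, 0.053981456921913196], [0.03503613036040698, 0.10416757618580007, 0.05900992227191663]]
```

Emit:
carry_out([
  [[0,0,0],[0,0,-0.0102],0.5],
  [[0.024,0.0285,0],[0,0,0],0.5],
  [[0.024,0.0285,0],[0,0,0],0.5],
  [[0.024,0.0285,0],[0,0,0],0.5],
  [[0.025,0.0285,0],[0,0,0],0.5],
  [[0,0,0.03],[0,0,0],0.5],
  [[0,0,0.03],[0,0,0],0.5],
  [[0,0,0],[0,0,0],0.5],
  [[0,0,0],[0,0,0],0.5],
])

```text
time_s: 8.65
ee_pos: [0.5355, 0.0797, 0.1172]
tool_rot: [3.14, 0.0, 1.942]
force: [0.3, -0.7, -0.1]
opening: 0.497
gripper_force: 0.0
```

```bash
sed -i 's/^FP=.*/FP=np.array([.592,.1005,3.511])/' h.py; python3 - <<'E'
from h import *
tip()
c=cap("side");P=world(c);I=c["img"];q=w2f(FP,P.reshape(-1,3));i=I.reshape(-1,3).astype(int)
b=(i.max(1)<60)&(q[:,2]>.035)&(q[:,2]<.062)&(abs(q[:,0]-.06)<.02)&(abs(q[:,1])<.07)
print("bar",b.sum(),np.percentile(q[b],[3,50,97],axis=0).tolist())
E
```

```text
t 8.65 tcp [0.5355 0.0797 0.1172] [3.1402 0.0002 1.9419] frame [ 0.0602 -0.001   0.1172] F [ 0.2989 -0.6707 -0.0594] op 0.4970521586274197 0.0
bar 126 [[0.055695856052583134, -0.055617771635306304, 0.04105776251916282], [0.06302752554431756, 0.010442773500580683, 0.048505150849560974], [0.0667112443208916, 0.06460674511870365, 0.05122136002453673]]
```

Emit:
carry_out([
  [[0,0,0.03],[0,0,0],0.5],
  [[0,0,0.03],[0,0,0],0.5],
  [[0,0,0.018],[0,0,0],0.5],
  [[0,0,0.008],[0,0,0],0.5],
  [[0,0,0],[0,0,0],0.3],
  [[0,0,0],[0,0,0],0.1],
  [[0,0,0],[0,0,0],0],
  [[0,0,0],[0,0,0],0],
  [[0,0,0],[0,0,0],0],
], grip_force=20)

```text
time_s: 9.82
ee_pos: [0.536, 0.0796, 0.0317]
tool_rot: [3.138, 0.001, 1.941]
force: [4.4, 1.6, 2.1]
opening: 0.13
gripper_force: 20.5
```

```bash
python3 - <<'E'
from h import *
tip()
a=np.arange(0,2.56,.14)
pts=np.c_[75*np.cos(a)-75,75*np.sin(a)]
print(np.c_[a[1:],-np.diff(pts[:,0]),-np.diff(pts[:,1])].round(4).tolist())
E
```

```text
t 9.825 tcp [0.536  0.0796 0.0317] [3.1375 0.001  1.9411] frame [ 0.0598 -0.0007  0.0317] F [4.3901 1.5694 2.0988] op 0.12956041177719044 20.541898012161255
[[0.14, 0.7338, -10.4657], [0.28, 2.187, -10.2609], [0.42, 3.5975, -9.8554], [0.56, 4.9375, -9.2569], [0.7, 6.181, -8.4774], [0.84, 7.3035, -7.5319], [0.98, 8.283, -6.4391], [1.12, 9.1005, -5.2202], [1.26, 9.7399, -3.8992], [1.4, 10.1887, -2.502], [1.54, 10.4382, -1.0557], [1.68, 10.4834, 0.4112], [1.82, 10.3234, 1.8701], [1.96, 9.9615, 3.2923], [2.1, 9.4046, 4.6502], [2.24, 8.6637, 5.917], [2.38, 7.7532, 7.0681], [2.52, 6.6911, 8.0808]]
```

Emit:
carry_out([
  [[0,0.0007,-0.0105],[0,0,0],0],
  [[0,0.0022,-0.0103],[0,0,0],0],
  [[0,0.0036,-0.0099],[0,0,0],0],
  [[0,0.0049,-0.0093],[0,0,0],0],
  [[0,0.0062,-0.0085],[0,0,0],0],
  [[0,0.0073,-0.0075],[0,0,0],0],
  [[0,0,0],[0,0,0],0],
  [[0,0,0],[0,0,0],0],
])

```text
time_s: 10.82
ee_pos: [0.5581, 0.0884, 0.0868]
tool_rot: [3.14, 0.0, 1.941]
force: [-2.6, 0.3, 0.2]
opening: 0.128
gripper_force: 19.9
```

```bash
python3 - <<'E'
from h import *
tip()
c=cap("side");save(c,"s4.png",(215,100,345,215),5)
E
```

```text
t 10.825 tcp [0.5581 0.0884 0.0868] [3.1402 0.0004 1.9412] frame [ 0.0359 -0.001   0.0868] F [-2.6158  0.3132  0.2336] op 0.12844752741439547 19.9215629696846
```

View pics/s4.png

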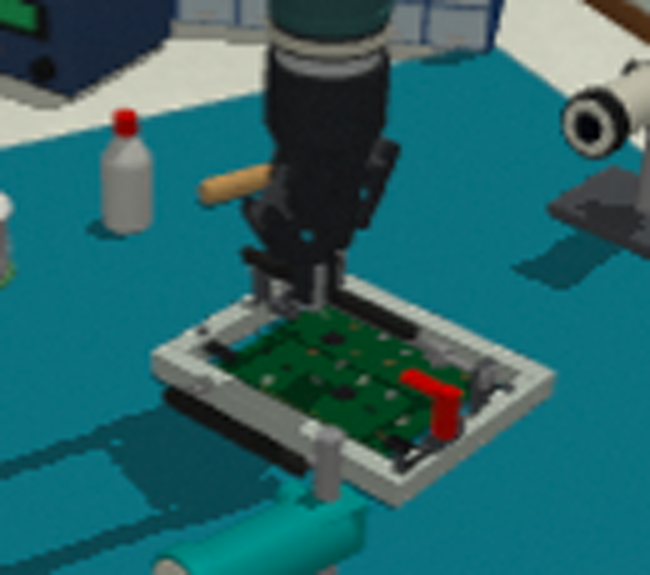

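The stand bar is held and raised, from (250,255) to (410,330). The lock sits back at (440,405), and the frame is flat.

Emit:
carry_out([
  [[0,0.0083,-0.0064],[0,0,0],0],
  [[0,0.0091,-0.0052],[0,0,0],0],
  [[0,0.0097,-0.0039],[0,0,0],0],
  [[0,0.0102,-0.0025],[0,0,0],0],
  [[0,0.0104,-0.0011],[0,0,0],0],
  [[0,0.0105,0.0004],[0,0,0],0],
  [[0,0.0103,0.0019],[0,0,0],0],
  [[0,0.01,0.0033],[0,0,0],0],
  [[0,0.0094,0.0047],[0,0,0],0],
  [[0,0.0087,0.0059],[0,0,0],0],
])

```text
time_s: 12.12
ee_pos: [0.6527, 0.1251, 0.094]
tool_rot: [3.128, 0.001, 1.942]
force: [2.6, 2.0, 7.1]
opening: 0.129
gripper_force: 22.8
```

Emit:
carry_out([
  [[0,0.0078,0.0071],[0,0,0],0],
  [[0,0.006,0.0075],[0,0,0],0],
  [[0,0,0],[0,0,0],0],
  [[0,0,0],[0,0,0],0],
  [[0,0,0],[0,0,0],0.5],
  [[0,0,0],[0,0,0],0.5],
  [[0,0,0],[0,0,0],0.5],
  [[0,0,0],[0,0,0],0.5],
])

```text
time_s: 13.12
ee_pos: [0.6603, 0.1283, 0.0741]
tool_rot: [-3.141, -0.0, 1.941]
force: [-0.2, -0.1, -0.4]
opening: 0.499
gripper_force: 0.3
```

```bash
python3 - <<'E'
from h import *
tip()
c=cap("side");save(c,"s5.png",(215,100,345,215),5)
P=world(c);p,f=railfit(P,c["img"],FP);print(p,f)
E
```

```text
t 13.125 tcp [0.6603 0.1283 0.0741] [-3.1409 -0.0004  1.941 ] frame [-0.0737 -0.0013  0.0741] F [-0.244  -0.1082 -0.4145] op 0.4990114554725641 0.2639986854046583
[0.599  0.1    3.5214] 0.25673873618933785
```

View pics/s5.png

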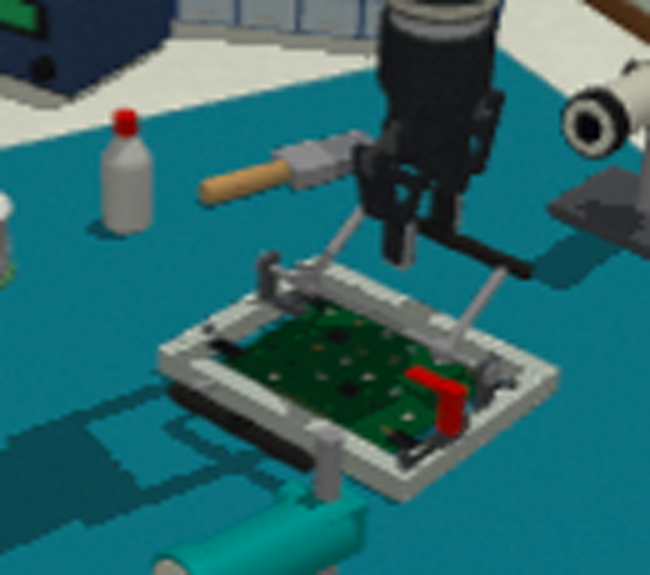

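The stand is fully out, its bar at (430,225)–(530,270) pointing towards the feet, and the frame lies flat about 7 mm nearer the camera. I retreat upward and back to the handle, then remeasure.

Emit:
carry_out([
  [[0,0,0],[0,0,0],0.6],
  [[0,0,-0.04],[0,0,0],0.6],
  [[0,0,-0.05],[0,0,0],0.6],
  [[0,-0.05,-0.03],[0,0,0],0.4],
  [[0,-0.05,0],[0,0,0],0.35],
  [[0,-0.05,0],[0,0,0],0.35],
  [[0,-0.05,0],[0,0,0],0.35],
  [[0,0,0],[0,0,0],0.35],
  [[0,0,0],[0,0,0],0.35],
])

```text
time_s: 14.3
ee_pos: [0.4747, 0.056, 0.1953]
tool_rot: [3.14, 0.0, 1.941]
force: [0.4, 1.2, -0.1]
opening: 0.35
gripper_force: 0.0
```

```bash
python3 - <<'E'
from h import *
for n in("side","top"):
    c=cap(n);P=world(c);p,f=railfit(P,c["img"],(.597,.103,3.515));print(n,p,f);tip(p)
    q=w2f(p,P.reshape(-1,3));i=c["img"].reshape(-1,3).astype(int)
    for nm,b in dict(handle=(i.max(1)<60)&(q[:,2]>.015)&(q[:,2]<.045)&(abs(q[:,0]-.12)<.015)&(abs(q[:,1])<.07),
      stand=(i.max(1)<60)&(q[:,2]>.06)&(q[:,2]<.1)&(abs(q[:,0]+.075)<.03)&(abs(q[:,1])<.09)).items():
        print(nm,b.sum(),np.percentile(q[b],[3,50,97],axis=0).tolist() if b.any() else "")
    # camera base (dark grey plate): points z 5-25mm near
    W=P.reshape(-1,3)
    b=(W[:,0]>.74)&(W[:,0]<1.05)&(W[:,1]>.08)&(W[:,1]<.36)&(W[:,2]>.004)&(W[:,2]<.03)&(i.max(1)<110)
    if b.any():print("base",b.sum(),cv2.minAreaRect(W[b][:,:2].astype(np.float32)),np.median(W[b],0))
E
```

```text
side [0.5991 0.1004 3.5304] 0.21775076554356282
t 14.35 tcp [0.4751 0.0561 0.1952] [3.1399 0.0004 1.9412] frame [ 0.1315 -0.0061  0.1952] F [-0.9366 -0.0405 -0.1001] op 0.34952584959796956 0.0
handle 128 [[0.11425418503710345, -0.05619834256767144, 0.02371477524148361], [0.1227667873671539, -0.0010525731270209122, 0.029598602564621435], [0.12645512426984762, 0.05392260789010831, 0.032630278121491274]]
stand 114 [[-0.08324727402943798, -0.054743309797368245, 0.08044663597039195], [-0.07690097415705893, 0.012327343169899644, 0.08676336099152693], [-0.0725802012740207, 0.07505197379578757, 0.09063777929691334]]
base 400 ((0.8651454448699951, 0.26295340061187744), (0.10749504715204239, 0.2901892066001892), 31.38729476928711) [0.9019 0.19   0.0101]
top [0.5998 0.1025 3.4883] 1.0212602496936996
t 14.4 tcp [0.4752 0.0562 0.1951] [3.1404 0.0003 1.9414] frame [0.1329 0.0013 0.1951] F [ 0.1961 -0.1999 -0.0813] op 0.3481094998139398 0.0
handle 56 [[0.11604564461406704, -0.05562023580038871, 0.027692107779594733], [0.12056792106957116, -0.03216473117661188, 0.033000627783115966], [0.12419752595265716, 0.05444954212562695, 0.03874230282284818]]
stand 0 
base 648 ((0.8677948117256165, 0.18587785959243774), (0.1734951138496399, 0.11666339635848999), 19.76337432861328) [0.8987 0.1997 0.013 ]
```

Emit:
carry_out([
  [[-0.0035,0.0127,0],[0,0,-0.0045],0.35],
  [[0,0,0.05],[0,0,0],0.35],
  [[0,0,0.05],[0,0,0],0.35],
  [[0,0,0.03],[0,0,0],0.35],
  [[0,0,0],[0,0,0],0.35],
  [[0,0,0],[0,0,0],0.35],
])

```text
time_s: 15.15
ee_pos: [0.4889, 0.0574, 0.0659]
tool_rot: [3.139, 0.001, 1.956]
force: [-0.1, -0.7, -0.2]
opening: 0.351
gripper_force: 0.0
```

```bash
sed -i 's/^FP=.*/FP=np.array([.5995,.1025,3.525])/' h.py; python3 - <<'E'
from h import *
tip()
c=cap("side");save(c,"s6.png",(215,100,345,215),5)
E
```

```text
t 15.15 tcp [0.4889 0.0574 0.0659] [3.1394 0.0008 1.9557] frame [0.1194 0.0004 0.0659] F [-0.0913 -0.7106 -0.2488] op 0.35127006644765074 0.0
```

View pics/s6.png

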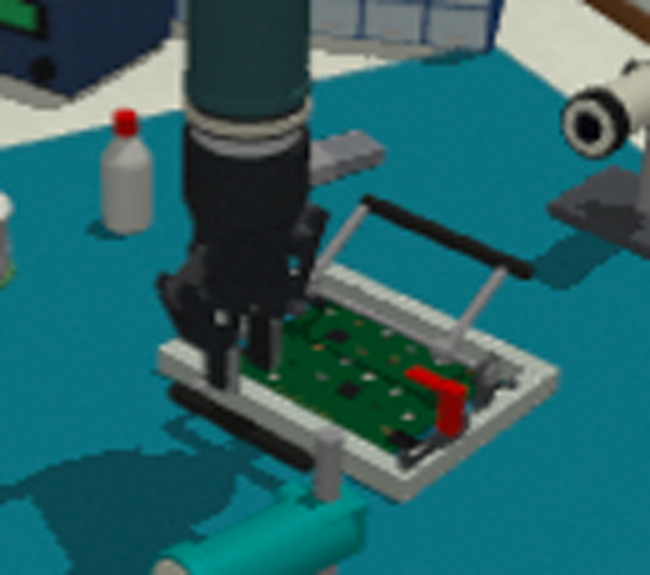

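The stand is out with its bar at (370,200)–(530,270), and the fingers at (220,375) and (265,355) hang 6 cm above the handle bar, centred along it. I'll descend.

Emit:
carry_out([
  [[0,0,0.02],[0,0,0],0.35],
  [[0,0,0.015],[0,0,0],0.35],
  [[0,0,0.01],[0,0,0],0.35],
  [[0,0,0],[0,0,0],0.35],
  [[0,0,0],[0,0,0],0.35],
])

```text
time_s: 15.82
ee_pos: [0.4877, 0.0573, 0.0202]
tool_rot: [3.14, 0.0, 1.955]
force: [0.4, -0.7, 0.1]
opening: 0.349
gripper_force: 0.0
```

Emit:
carry_out([
  [[0,0,0.008],[0,0,0],0.35],
  [[0,0,0.002],[0,0,0],0.35],
  [[0,0,0],[0,0,0],0.2],
  [[0,0,0],[0,0,0],0],
  [[0,0,0],[0,0,0],0],
  [[0,0,0],[0,0,0],0],
  [[0,0,0],[0,0,0],0],
], grip_force=25)

```text
time_s: 16.7
ee_pos: [0.4874, 0.0573, 0.0098]
tool_rot: [3.141, 0.0, 1.955]
force: [2.4, 0.7, -2.2]
opening: 0.151
gripper_force: 24.4
```

```bash
python3 - <<'E'
from h import *
tip()
c=cap("side");P=world(c);p,f=railfit(P,c["img"],FP);print(p,f)
E
```

```text
t 16.7 tcp [0.4874 0.0573 0.0098] [3.1409 0.0002 1.9551] frame [0.1208 0.     0.0098] F [ 2.4311  0.6802 -2.1553] op 0.15065298753382456 24.400367438793182
[0.5966 0.099  3.512 ] 0.5349932543347256
```

```bash
python3 -c "
import numpy as np
a=np.linspace(.0943,.0943+np.pi/2,31);h=.213*np.cos(a);z=.213*np.sin(a)
print(np.c_[-np.diff(h),-np.diff(z)].round(4).tolist())"
```

```text
[[0.0013, -0.0111], [0.0019, -0.011], [0.0025, -0.0109], [0.0031, -0.0107], [0.0036, -0.0105], [0.0042, -0.0103], [0.0047, -0.0101], [0.0052, -0.0099], [0.0057, -0.0096], [0.0062, -0.0093], [0.0067, -0.0089], [0.0072, -0.0086], [0.0076, -0.0082], [0.008, -0.0078], [0.0084, -0.0073], [0.0088, -0.0069], [0.0091, -0.0064], [0.0094, -0.0059], [0.0097, -0.0054], [0.01, -0.0049], [0.0103, -0.0044], [0.0105, -0.0038], [0.0107, -0.0033], [0.0108, -0.0027], [0.0109, -0.0021], [0.011, -0.0016], [0.0111, -0.001], [0.0111, -0.0004], [0.0111, 0.0002], [0.0111, 0.0008]]
```

Emit:
carry_out([
  [[0,0.0013,-0.0111],[0,0,0],0],
  [[0,0.0019,-0.011],[0,0,0],0],
  [[0,0.0025,-0.0109],[0,0,0],0],
  [[0,0.0031,-0.0107],[0,0,0],0],
  [[0,0.0036,-0.0105],[0,0,0],0],
  [[0,0.0042,-0.0103],[0,0,0],0],
  [[0,0.0047,-0.0101],[0,0,0],0],
  [[0,0,0],[0,0,0],0],
])

```text
time_s: 17.75
ee_pos: [0.5083, 0.0654, 0.0856]
tool_rot: [3.139, 0.001, 1.956]
force: [-0.9, -1.2, -3.2]
opening: 0.15
gripper_force: 24.5
```

```bash
python3 - <<'E'
from h import *
tip()
c=cap("side");save(c,"s7.png",(215,100,345,215),5)
E
```

```text
t 17.75 tcp [0.5083 0.0654 0.0856] [3.1386 0.0011 1.9555] frame [0.0985 0.0003 0.0856] F [-0.9438 -1.1571 -3.2082] op 0.1502018110650241 24.45266604423523
```

View pics/s7.png

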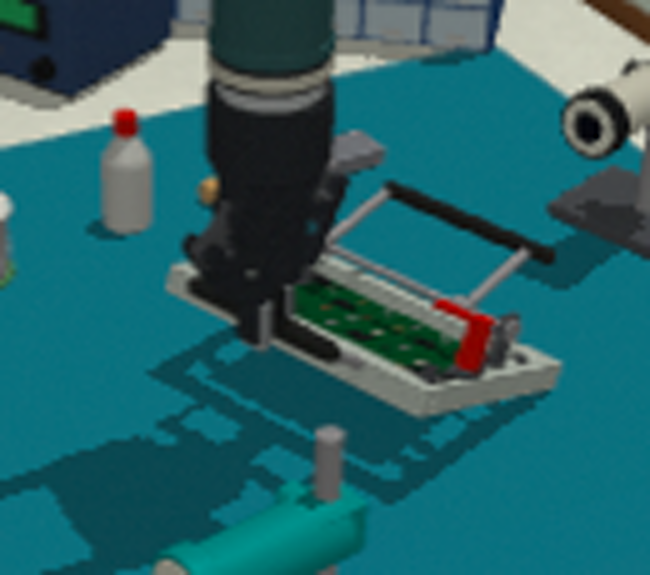

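The frame tips about its far feet: the near edge is up at (430,400), and the handle is held at (260,325). Continuing.

Emit:
carry_out([
  [[0,0.0052,-0.0099],[0,0,0],0],
  [[0,0.0057,-0.0096],[0,0,0],0],
  [[0,0.0062,-0.0093],[0,0,0],0],
  [[0,0.0067,-0.0089],[0,0,0],0],
  [[0,0.0072,-0.0086],[0,0,0],0],
  [[0,0.0076,-0.0082],[0,0,0],0],
  [[0,0.008,-0.0078],[0,0,0],0],
  [[0,0.0084,-0.0073],[0,0,0],0],
  [[0,0.0088,-0.0069],[0,0,0],0],
  [[0,0,0],[0,0,0],0],
])

```text
time_s: 19.05
ee_pos: [0.5671, 0.0891, 0.1626]
tool_rot: [3.14, 0.001, 1.955]
force: [-5.1, -3.0, 3.8]
opening: 0.15
gripper_force: 25.1
```

Emit:
carry_out([
  [[0,0.0091,-0.0064],[0,0,0],0],
  [[0,0.0094,-0.0059],[0,0,0],0],
  [[0,0.0097,-0.0054],[0,0,0],0],
  [[0,0.01,-0.0049],[0,0,0],0],
  [[0,0.0103,-0.0044],[0,0,0],0],
  [[0,0.0105,-0.0038],[0,0,0],0],
  [[0,0.0107,-0.0033],[0,0,0],0],
  [[0,0,0],[0,0,0],0],
  [[0,0,0],[0,0,0],0],
])

```text
time_s: 20.18
ee_pos: [0.6324, 0.1151, 0.197]
tool_rot: [3.136, 0.002, 1.955]
force: [-1.4, -3.2, 5.3]
opening: 0.15
gripper_force: 26.2
```

```bash
python3 - <<'E'
from h import *
tip()
c=cap("side");save(c,"s8.png",(215,80,365,215),5)
P=world(c).reshape(-1,3);I=c["img"].reshape(-1,3).astype(int)
# white rails of tipped frame: in-plane coords
d=np.array([np.cos(3.525),np.sin(3.525)]);w=P[:,:2]-[.685,.137]
s=-(w@d);t=w@np.array([-d[1],d[0]])
m=(I.min(1)>110)&(abs(t)<.13)&(s>-.15)&(s<.06)&(P[:,2]>.02)&(P[:,2]<.24)
q=np.c_[s,t,P[:,2]][m];u,S,v=np.linalg.svd(q-np.median(q,0),full_matrices=False);print(m.sum(),S,v)
E
```

```text
t 20.175 tcp [0.6324 0.1151 0.197 ] [3.1365 0.0021 1.9548] frame [-0.0352  0.0006  0.197 ] F [-1.3733 -3.1879  5.3261] op 0.15007077500059035 26.210370361804962
271 [1.1091 1.0182 0.0857] [[-0.0188  0.9993  0.0319]
 [-0.3657 -0.0366  0.93  ]
 [ 0.9305  0.0058  0.3661]]
```

View pics/s8.png

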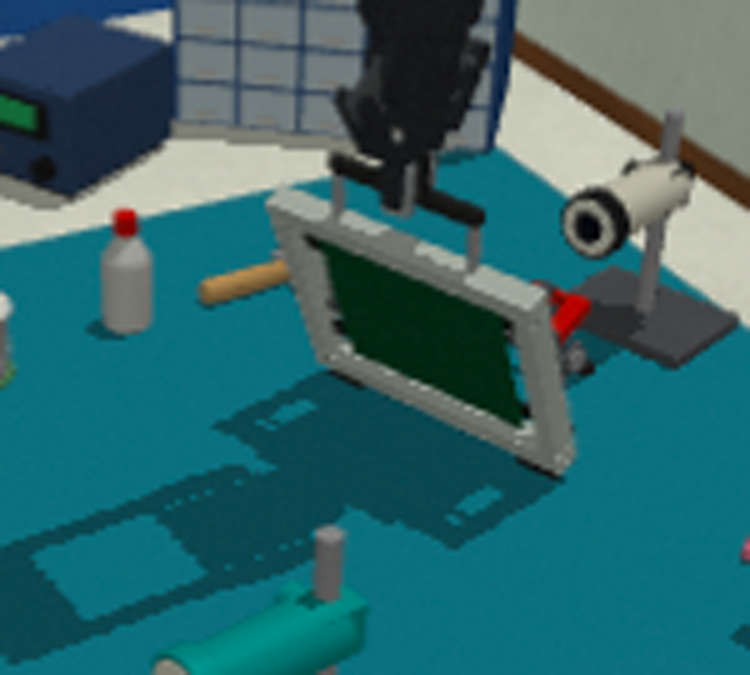

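The frame is held by its handle (405,195), feet at (345,375) and (545,465). It still leans about 0.37 rad, matching the plan, so I finish the arc.

Emit:
carry_out([
  [[0,0.0108,-0.0027],[0,0,0],0],
  [[0,0.0109,-0.0021],[0,0,0],0],
  [[0,0.011,-0.0016],[0,0,0],0],
  [[0,0.0111,-0.001],[0,0,0],0],
  [[0,0.0111,-0.0004],[0,0,0],0],
  [[0,0.0111,0.0002],[0,0,0],0],
  [[0,0.0111,0.0008],[0,0,0],0],
  [[0,0,0],[0,0,0],0],
  [[0,0,0],[0,0,0],0],
])

```text
time_s: 21.35
ee_pos: [0.7049, 0.144, 0.204]
tool_rot: [3.134, 0.003, 1.955]
force: [0.8, -3.2, 6.6]
opening: 0.148
gripper_force: 27.6
```

```bash
cat > up.py <<'E'
from h import *
tip()
c=cap("side");save(c,"s9.png",(215,80,365,215),5)
P=world(c).reshape(-1,3);I=c["img"].reshape(-1,3).astype(int)
d=np.array([np.cos(3.525),np.sin(3.525)]);w=P[:,:2]-[.685,.137]
s=-(w@d);t=w@np.array([-d[1],d[0]])
m=(I.min(1)>100)&(abs(t)<.13)&(abs(s)<.06)&(P[:,2]>.005)&(P[:,2]<.24)
q=np.c_[s,t,P[:,2]][m]
for k in range(3):
    ctr=q.mean(0);u,S,v=np.linalg.svd(q-ctr,full_matrices=False);n=v[2]*np.sign(v[2][0]);q=q[abs((q-ctr)@n)<.012]
print(len(q),S,"n",n,"ctr",ctr,"lean back",np.arctan2(n[2],n[0]),"yaw",3.525+np.arctan2(-n[1],n[0])*-1, "zrange",np.percentile(q[:,2],[1,99]))
b=(I.max(1)<60)&(abs(t)<.13)&(abs(s)<.05)&(P[:,2]<.02)&(P[:,2]>.003)
print("feet z",b.sum(),np.percentile(P[b][:,2],[2,50,98]) if b.any() else "", P[b].mean(0) if b.any() else "")
W=P;b=(W[:,0]>.84)&(W[:,0]<1.05)&(W[:,1]>.08)&(W[:,1]<.36)&(W[:,2]>.004)&(W[:,2]<.02)&(I.max(1)<90)&(np.ptp(I,1)<15)
b=b&(np.hypot(W[:,0]-.905,W[:,1]-.2)<.09);print("base",b.sum(),cv2.minAreaRect(W[b][:,:2].astype(np.float32)))
E
python3 up.py
```

```text
t 21.35 tcp [0.7049 0.144  0.204 ] [3.134  0.0026 1.9547] frame [-0.1133  0.0009  0.204 ] F [ 0.789 -3.158  6.57 ] op 0.14794303385413596 27.559694945812225
956 [2.3681 2.0536 0.1537] n [ 0.9994 -0.0014  0.0343] ctr [0.0013 0.0109 0.106 ] lean back 0.03428736547287655 yaw 3.5235531091927026 zrange [0.0141 0.1833]
feet z 33 [0.0032 0.0055 0.0121] [0.6903 0.1297 0.0068]
base 254 ((0.9061968922615051, 0.19356724619865417), (0.08968193829059601, 0.1187887042760849), 19.829343795776367)
```

View pics/s9.png

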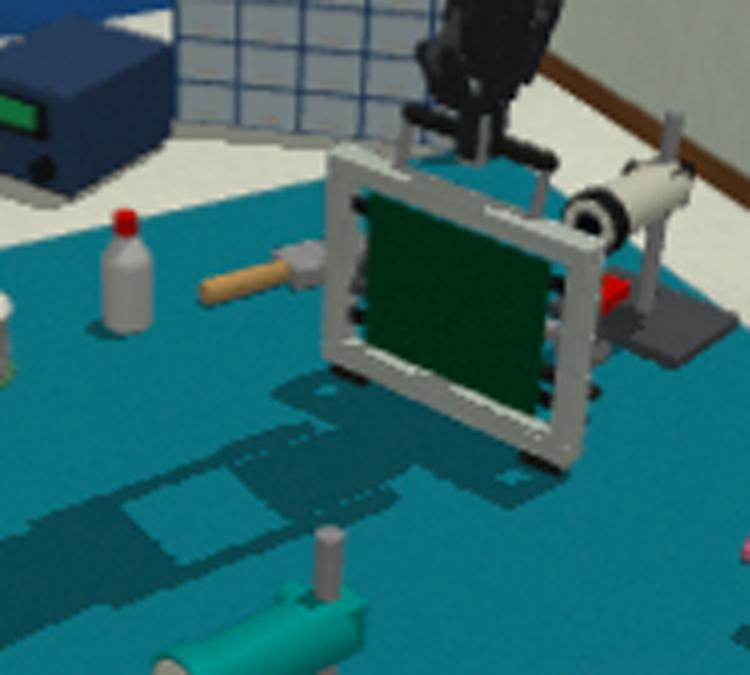

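The frame stands almost upright. It still needs about 0.034 rad towards the camera, and it is square to the camera within about 0.04 rad. The handle is gripped at (480,140), feet at (350,372) and (545,462). One small correction.

Emit:
carry_out([
  [[0,0.003,0],[0,0,0],0],
  [[0,0.003,0],[0,0,0],0],
  [[0,0,0],[0,0,0],0],
  [[0,0,0],[0,0,0],0],
  [[0,0,0],[0,0,0],0],
  [[0,0,0],[0,0,0],0],
])

```text
time_s: 22.15
ee_pos: [0.71, 0.1461, 0.2035]
tool_rot: [3.135, 0.002, 1.955]
force: [2.5, -3.7, 5.8]
opening: 0.153
gripper_force: 27.6
```

```bash
python3 up.py; python3 - <<'E'
from h import *
c=cap("side");P=world(c).reshape(-1,3);I=c["img"].reshape(-1,3).astype(int)
red=(I[:,0]>90)&(I[:,1]<60)&(I[:,2]<60)&(np.hypot(P[:,0]-.73,P[:,1]-.05)<.08)
print("red",red.sum(),np.percentile(P[red],[5,50,95],axis=0).tolist())
E
```

```text
t 22.15 tcp [0.71   0.1461 0.2035] [3.1353 0.0023 1.9546] frame [-0.1188  0.0009  0.2035] F [ 2.4672 -3.7178  5.7851] op 0.15339846193666185 27.59256273508072
970 [2.3993 2.0603 0.1572] n [ 1.     -0.0012  0.0091] ctr [0.0041 0.0106 0.1058] lean back 0.009115538090045356 yaw 3.5237864461108157 zrange [0.0147 0.1832]
feet z 28 [0.0032 0.007  0.0116] [0.687  0.1389 0.0071]
base 251 ((0.906819760799408, 0.19237449765205383), (0.09253622591495514, 0.11888089030981064), 16.568572998046875)
red 29 [[0.7533436913156756, 0.05181698136280151, 0.12424052654292608], [0.7659719322793886, 0.058746374067274676, 0.13178066775254038], [0.7757251250203324, 0.07401673634389451, 0.1345649918953336]]
```

```bash
python3 -c "
from h import *
tip();print(close_job())"
```

```text
t 22.25 tcp [0.71   0.1461 0.2035] [3.1352 0.0023 1.9546] frame [-0.1188  0.0008  0.2035] F [ 2.0242 -4.0337  4.7805] op 0.14980253296540086 27.59397715330124
the job is handed in; nothing more can be done
None
```

I handed the job in at 22 s with the lock slid back, the stand flipped out and the frame held by its handle, within about 0.01 rad of upright and 0.1 rad of square; `close_job()` returned no verdict, and I inferred that the lock reached its stop from about 25 mm of travel and the frame shifting.

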